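# Close out the batch on the check-off pucks

### The arm

A 6-joint arm with a two-finger parallel gripper is mounted at the origin on a cart in front of the work surface, level with it; the furniture and walls round the work are solid. World frame = base frame: x ahead of the robot, y to its left, z up, the work surface at z = 0. Lengths are in m, angles in rad, forces in N, time in s.
With the tool pointing down it reaches from about 0.3 to 0.775 m from the base axis. Payload 14.6 kg.
Tool frame: the origin (TCP) lies midway between the tips of the shut fingers; the grasp point (between the pads) lies arm.pinch_z behind it (arm.pinch_z is the distance from the TCP to the grasp point, in m); x points along the fingers, y is the direction in which the jaws open and shut, and the axes are right-handed (so a half turn about x gives the same grasp; the last joint's range is limited). The gripper opens to 85 mm and grips with 20 to 120 N. Pads are 22 mm wide; open, the fingers measure 114 mm over their backs; the gripper's body (76 mm by 85 mm) begins 54 mm behind the grasp point. The pads swing forward as they close: fully open they stand 13 mm farther back than shut.
Start: joints at [-0.067, 0.3, 1.521, -0, 1.321, -0.067], TCP at [0.55, -0, 0.231] pointing down, gripper open.
Joint ranges: [-3.03, 3.03], [-0.79, 2.21], [0.23, 2.52], [-1.04, 4.18], [0, 3.07], [-2.55, 2.55]. Speed limits (rad/s): [2.22, 2.22, 2.57, 3.14, 3.14, 3.14].

### API

Orientations are given as a 3x3 rotation matrix whose columns are the frame's x, y, z axes.
In Python, from cell import arm gives the robot as it stands.
- The arm moves only by the tool send_rows, never from a script. Its argument "motion" is a list that holds one entry, the list of rows, each a list of 7 numbers: the shift along the tool's x, y, z in m, then the turn, a rotation vector about the tool's x, y, z in rad, then the finger opening in m, from 0 to 0.0854. In form: [[[tx, ty, tz, rx, ry, rz, jaw], ...]]. A call has 1 to 20 rows; each row is the pose to reach, as a shift and turn from the pose commanded when the call began, along the tool's axes at that moment; what a row does not reach only later rows make up. A row lasts 1/8 s, in which the tool goes at most 62.5 mm and 10.7 degrees, less where a joint would pass 70% of its speed; a pose out of reach is approached as far as the arm can. A call with a gripper value outside its range is refused whole. The fingers move at their own pace and stop on an object; "newtons" is the grip in N (left out, the last holds). Time passes only in rows, so rows that repeat a pose let the fingers close. It gives the time, the measured TCP pose, the force and the opening at its end, in the units of the state.
- arm.get_state(): the state, without advancing time (a new reading comes with each control period).
- arm.capture(name): name is "scene" or "side" or "wrist"; returns the picture (400x640x3 uint8, blue, green, red); there is no depth.
- arm.get_calibration(name): a dict with "fovy" (degrees; the focal length in pixels is half the picture's height over the tangent of half this angle, whatever the lens; pixels are square), "cx", "cy" (the principal point, pixels), "position" and "attitude" of the camera in the world; the wrist camera has in their place "hand_eye" (4x4, takes a point from camera to tool coordinates, whose origin is the TCP and whose axes are the tool frame's). Camera axes: x right, y up, looking along -z (the intrinsics and any distortion apply to the point x, -y, -z); pixel columns grow to the right and rows downward; lengths in m; the calibration is good to about 2 mm. A picture is of the moment at which its call begins: read the wrist's pose just before it. get_calibration takes no time and is no camera call.
- arm.finish_job(): hands the job in, once; it reports no verdict.
Trained networks look in the newest picture that a camera, given by its name, has taken for a name from the list of things; names that differ only in an ending like _2 or _b are one class to them, and where a whole thing is asked for, a point or a joint stands for the part that bears it (a point fixed in the world has none). Each returns a list of dicts, best first, with "p" (0 to 1); they miss things now and then, are a little off and sometimes report something else, mostly with a low value. They report only what shows in the picture. A call takes as long as a camera call. They do not tell look-alikes from the thing itself.
- arm.masks_of(camera, name): "region" (400x640 bool, what is visible of it) and "rect" ([left, top, width, height] in pixels, round what is visible of it).
The state is a dict: "time_s": time; "joint_positions": joint angles; "qvel": joint speeds; "effort": joint torques, N m; "tcp_pos": TCP position; "eef_rot": TCP orientation; "wrist_force": force on the tool from outside, world axes, zero at the start; "ft_torque": the same for the moment, N m; "width": opening from 0.0 (shut) to 1.0 (fully open).
Only numpy, scipy, OpenCV 4.12 (cv2) and the standard library are available. Lean on these libraries where they do the work, as an engineer would, in place of code of your own. Each camera call takes 0.05 s, during which the arm holds its last target. There are 200 camera calls.

### The job

Close out the batch: with the fingertips, gently tap down the yellow cap, then the red cap, then the blue cap, each so far that it stays down on its collar, and last press down and let go the key of the tally counter. Leave the white cap up. Everything stays standing where it is: do not lift, tip or shove the pucks or the counter, and leave the other things on the bench alone.

Things in the scene. Friction and masses are not known exactly. Their poses are not given: they have to be found in the camera images.
- puck_yellow: loose grey round puck, 60 mm across at its foot, body 30 mm high, 350 g, with a round yellow push cap on top; origin at the centre of its underside, z up
- yellow_top (a point): centre of the flat top of the yellow cap (28 mm across), 55 mm above the worktop when up, 45 mm when down; moves with the cap; the cap is cushioned: its coloured top gives 4 N per mm, up to 5 mm, under a finger and springs back
- yellow_cap (a joint): travel of the yellow cap in m: about 0 up, 0.010 fully down; friction of about 3 N holds it wherever it is left, no spring
- puck_red: loose grey round puck, 60 mm across at its foot, body 30 mm high, 350 g, with a round red push cap on top; origin at the centre of its underside, z up
- red_top (a point): centre of the flat top of the red cap (28 mm across), 55 mm above the worktop when up, 45 mm when down; moves with the cap; the cap is cushioned: its coloured top gives 4 N per mm, up to 5 mm, under a finger and springs back
- red_cap (a joint): travel of the red cap in m: about 0 up, 0.010 fully down; friction of about 3 N holds it wherever it is left, no spring
- puck_blue: loose grey round puck, 60 mm across at its foot, body 30 mm high, 350 g, with a round blue push cap on top; origin at the centre of its underside, z up
- blue_top (a point): centre of the flat top of the blue cap (28 mm across), 55 mm above the worktop when up, 45 mm when down; moves with the cap; the cap is cushioned: its coloured top gives 4 N per mm, up to 5 mm, under a finger and springs back
- blue_cap (a joint): travel of the blue cap in m: about 0 up, 0.010 fully down; friction of about 3 N holds it wherever it is left, no spring
- puck_white: loose grey round puck, 60 mm across at its foot, body 30 mm high, 350 g, with a round white push cap on top; origin at the centre of its underside, z up
- white_top (a point): centre of the flat top of the white cap (28 mm across), 55 mm above the worktop when up, 45 mm when down; moves with the cap; the cap is cushioned: its coloured top gives 4 N per mm, up to 5 mm, under a finger and springs back
- white_cap (a joint): travel of the white cap in m: about 0 up, 0.010 fully down; friction of about 3 N holds it wherever it is left, no spring
- counter: loose white tally counter, body 42 x 46 x 40 mm, 48 mm high with its key, 250 g; origin at the centre of its underside, z up, x from its front (the face with the number window) to its back
- counter_key (a point): point on top of the counter's thumb key near its free end (front): the key is a flat sprung plate 34 mm long in the counter's x and 16 mm wide, 48 mm above the worktop at rest; this end moves down 5 mm when pressed; it is hinged at the back, 28 mm from this point along the counter's x
- counter_lever (a joint): angle of the counter's key in rad: 0 at rest, about -0.17 fully pressed; a light spring (about 4 N at this point half-way, 7 N fully down) returns it
- tape: bystander: yellow roll of tape, 68 mm across, 18 mm high, lying flat; origin at the middle of its underside
- housing: bystander: small white connector housing, 27 x 27 x 14 mm; origin at the middle of its underside; to its right, at the back of the worktop, stands a fixed grey instrument 190 mm high, an obstacle for the gripper: world x above 0.64, y from 0 to -0.46
- boot: bystander: small black and white connector plug, 23 x 46 x 16 mm; origin at the middle of its underside
- crimper: bystander: blue-handled pliers, 55 x 164 x 12 mm, lying flat; origin at the middle of its underside
- driver: bystander: teal-handled screwdriver, 168 mm long, 24 mm high; origin at the middle of its underside
Mind the look-alikes: they are no part of the job. What is shaped like the puck_red but pink is not meant.

How it is judged:
By the outcome, as a careful person would: the job done as asked, in the order asked, and still so for the second after the job is handed in, with the robot touching nothing.
It also fails if it takes over 54 s, if anything falls off the work surface, if the arm or the gripper's body presses on something with over 40 N, if the wrist force passes 120 N, or if a joint passes its speed limit or range.

## Working session

There is one attempt and no reset: what is moved stays moved. The work goes in short steps, Python scripts to look and compute and a tool call to move; the robot and the scene stay as the last step left them, time stands still between calls to the robot, and variables do not carry over. Pictures are saved under pics/ and viewed, about 8 in all and at most 12, crops included, and the job is handed in when it is done.

Besides the shell and the picture viewer there is one more tool, called in YAML: its name, and indented under it one key for each argument. send_rows: Moves the arm, as the interface text tells. Its arguments: {"type":"object","properties":{"motion":{"type":"array","items":{"type":"array","items":{"type":"array","items":{"type":"number"}}}},"newtons":{"type":"number"}},"required":["motion"]}

```bash
mkdir -p pics
cat > h.py <<'E'
from cell import arm
import numpy as np, cv2
def cal(n):
    c=arm.get_calibration(n); return c
def pix2w(c,u,v,z,pos=None,att=None):
    f=200/np.tan(np.radians(c["fovy"])/2)
    p=np.array(c["position"]) if pos is None else pos; R=np.array(c["attitude"]) if att is None else att
    k=c.get("distortion")
    d=R@np.array([(u-c["cx"])/f,-(v-c["cy"])/f,-1])
    return p+d*(z-p[2])/d[2]
E
python3 - <<'E'
from h import *
s=arm.get_state(); print(s["tcp_pos"],s["eef_rot"],s["time_s"],s["width"])
for n in("scene","side","wrist"):
    print(n,arm.get_calibration(n)); cv2.imwrite(f"pics/{n}0.png",arm.capture(n))
for n in("scene","side"):
    for t in("yellow_cap","red_cap","blue_cap","white_cap","counter","counter_key"):
        for m in arm.masks_of(n,t): 
            ys,xs=np.nonzero(m["region"]); print(n,t,round(m["p"],2),m["rect"],xs.mean().round(1),ys.mean().round(1),len(xs))
E
```

```text
[5.49757777e-01 2.85881144e-05 2.30705180e-01] [[-1.15543731e-03  9.99999332e-01  1.15733938e-05]
 [ 7.27790440e-05  1.16574932e-05 -9.99999997e-01]
 [-9.99999330e-01 -1.15543647e-03 -7.27924649e-05]] 0.0 0.9995420212451093
scene {'fovy': 55.87547777093902, 'cx': 318.6032432269403, 'cy': 202.30785782724496, 'position': array([-0.14719623, -0.85158816,  0.62473159]), 'attitude': array([[ 0.70356859,  0.35996717, -0.61271108],
       [-0.71033119,  0.33135303, -0.62099498],
       [-0.02051413,  0.87214036,  0.48882549]])}
side {'fovy': 49.91252026559677, 'cx': 313.61534585736786, 'cy': 195.26718178194844, 'position': array([ 0.14298403, -0.86656187,  0.73309437]), 'attitude': array([[ 0.85895381,  0.32346562, -0.39694878],
       [-0.51165846,  0.51175772, -0.6901519 ],
       [-0.02009881,  0.79591081,  0.60508017]])}
wrist {'fovy': 58.782497972698565, 'cx': 326.23227421969005, 'cy': 200.66670283789705, 'hand_eye': array([[-4.17269782e-04,  3.20132235e-01, -9.47372777e-01,
        -1.43440622e-01],
       [ 9.99999904e-01,  8.23103714e-06, -4.37667972e-04,
        -2.53199141e-04],
 
[... 268 characters left out ...]
, 1.7] 255.1 172.8 22
scene white_cap 0.46 [231.0, 191.5, 21.5, 20.6] 241.8 203.2 252
scene white_cap 0.28 [304.0, 180.6, 10.9, 5.3] 309.1 181.6 49
scene counter 0.76 [367.6, 238.3, 23.4, 25.0] 378.7 247.3 379
side yellow_cap 0.58 [284.6, 166.9, 11.7, 6.4] 289.1 168.2 57
side yellow_cap 0.26 [258.1, 144.1, 8.1, 8.6] 260.5 147.3 76
side red_cap 0.55 [290.0, 201.2, 11.1, 14.3] 296.3 205.0 90
side red_cap 0.39 [247.1, 187.2, 13.5, 16.1] 253.5 194.8 88
side blue_cap 0.19 [367.5, 309.2, 70.2, 61.0] 410.7 345.7 643
side counter 0.92 [350.9, 265.9, 23.1, 27.6] 362.7 282.1 525
side counter_key 0.67 [352.2, 268.3, 18.4, 4.2] 361.2 270.4 95
side counter_key 0.39 [226.7, 154.6, 9.4, 6.9] 231.3 156.7 65
```

View pics/side0.png

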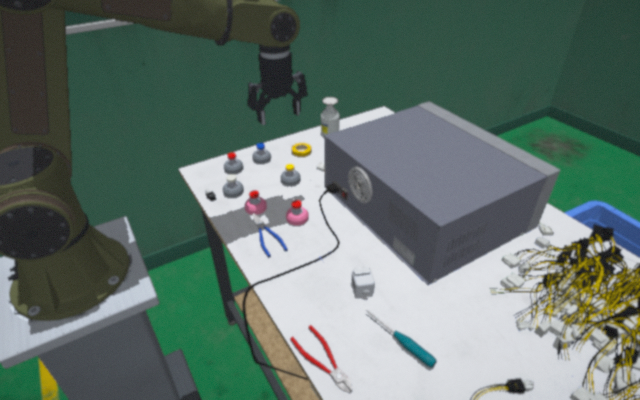

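View pics/wrist0.png

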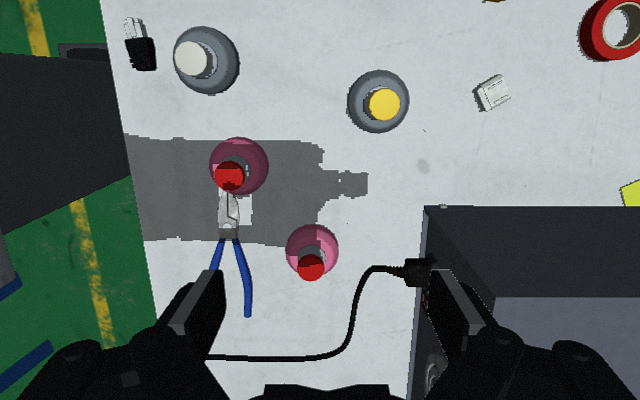

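```bash
cat >> h.py <<'E'
def wpose():
    s=arm.get_state(); R=np.array(s["eef_rot"]); t=np.array(s["tcp_pos"]); H=np.array(arm.get_calibration("wrist")["hand_eye"])
    return t+R@H[:3,3], R@H[:3,:3]
def wp(u,v,z):
    p,R=wpose(); return pix2w(arm.get_calibration("wrist"),u,v,z,p,R).round(4)
E
python3 - <<'E'
from h import *
print("yellow",wp(384,104,.055),"white",wp(189,60,.055),"pink",wp(229,176,.055),wp(311,268,.055))
c=cal("side")
for n,u,v,z in(("red",232,155,.055),("blue",261,146,.055),("white",232,181,.055),("yel",290,167,.055),("counterkey",361,270,.048),("pk",297,205,.055)): print(n,pix2w(c,u,v,z).round(3))
E
```

```text
yellow [0.6002 0.0636 0.055 ] white [0.4349 0.0992 0.055 ] pink [ 0.4596 -0.0011  0.055 ] [ 0.5344 -0.0974  0.055 ]
red [0.483 0.209 0.055]
blue [0.579 0.209 0.055]
white [0.431 0.082 0.055]
yel [0.599 0.058 0.055]
counterkey [ 0.543 -0.366  0.048]
pk [ 0.531 -0.106  0.055]
```

send_rows:
  motion:
    - [[0,-0.005,-0.03,0,0,0,0],[0,-0.01,-0.06,0,0,0,0],[0,-0.015,-0.09,0,0,0,0],[0,-0.02,-0.12,0,0,0,0],[0,-0.02,-0.15,0,0,0,0],[0,-0.02,-0.15,0,0,0,0],[0,-0.02,-0.15,0,0,0,0],[0,-0.02,-0.15,0,0,0,0]]

```text
time_s: 1.75
tcp_pos: [0.5301, 0.1493, 0.2313]
eef_rot: [[0.0, 1.0, -0.001], [-0.0, -0.001, -1.0], [-1.0, 0.0, 0.0]]
wrist_force: [-0.6, -1.1, -0.0]
width: -0.003
```

Run:
```python
from h import *
s=arm.get_state(); print(s["tcp_pos"],s["time_s"],s["width"],s["wrist_force"],s["qvel"])
im=arm.capture("wrist"); cv2.imwrite("pics/w1.png",im)
for t in("yellow_cap","red_cap","blue_cap","white_cap"):
  for m in arm.masks_of("wrist",t)[:2]:
    r=m["rect"]; u,v=r[0]+r[2]/2,r[1]+r[3]/2; print(t,round(m["p"],2),r,wp(u,v,.055))
```

```text
[0.5301022  0.14925352 0.23131226] 1.75 -0.0030115235841026424 [-0.5828798  -1.08721281 -0.00269355] [ 0.00170259  0.00189973 -0.00080033  0.00215489  0.00122463  0.00172659]
yellow_cap 0.61 [382.5, 242.7, 26.9, 29.2] [0.6   0.064 0.055]
red_cap 0.79 [256.5, 90.6, 31.0, 34.3] [0.4827 0.2099 0.055 ]
red_cap 0.78 [247.1, 295.5, 28.0, 21.9] [0.4611 0.0063 0.055 ]
blue_cap 0.82 [366.1, 84.7, 32.3, 31.1] [0.5786 0.2162 0.055 ]
blue_cap 0.3 [349.4, 68.3, 60.1, 63.2] [0.5762 0.2165 0.055 ]
white_cap 0.64 [219.6, 209.8, 27.5, 26.6] [0.4397 0.1015 0.055 ]
```

View pics/w1.png

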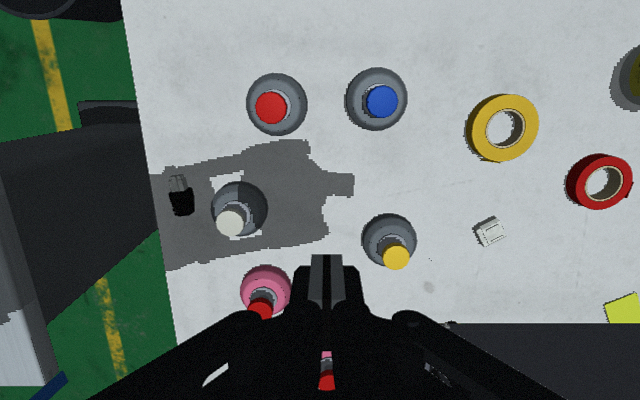

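Run:
```python
import cv2
a=cv2.imread("pics/w1.png"); cv2.imwrite("pics/w1c.png",cv2.resize(a[60:330,200:430],None,fx=2.2,fy=2.2,interpolation=cv2.INTER_CUBIC))
```

```text
(no output)
```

View pics/w1c.png

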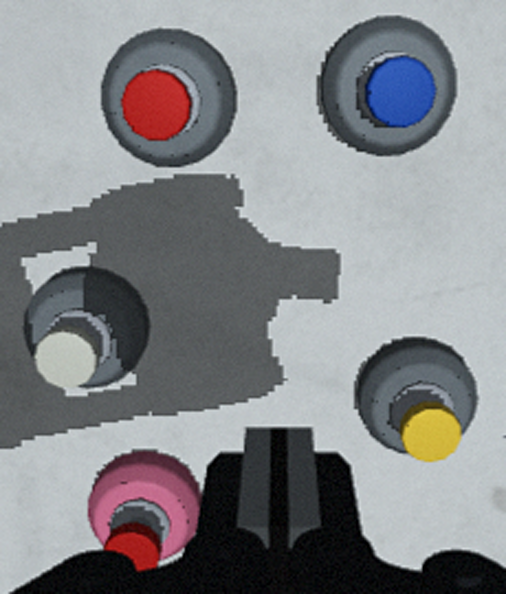

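send_rows:
  motion:
    - [[0.02,0.02,0.03,0,0,0,0],[0.05,0.04,0.06,0,0,0,0],[0.08,0.06,0.075,0,0,0,0],[0.11,0.07,0.085,0,0,0,0],[0.14,0.07,0.085,0,0,0,0],[0.14,0.07,0.085,0,0,0,0],[0.14,0.07,0.085,0,0,0,0]]

```text
time_s: 2.88
tcp_pos: [0.6005, 0.0651, 0.0927]
eef_rot: [[0.002, 1.0, 0.0], [0.0, 0.0, -1.0], [-1.0, 0.002, -0.0]]
wrist_force: [-0.1, 0.1, 0.0]
width: 0.001
```

Run:
```python
from h import *
w=arm.capture("wrist"); s=arm.capture("side")
a=cv2.resize(w[180:380,230:430],(400,400),interpolation=2); b=cv2.resize(s[100:200,240:340],(400,400),interpolation=2)
cv2.imwrite("pics/y1.png",np.hstack([a,b]))
```

```text
(no output)
```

View pics/y1.png

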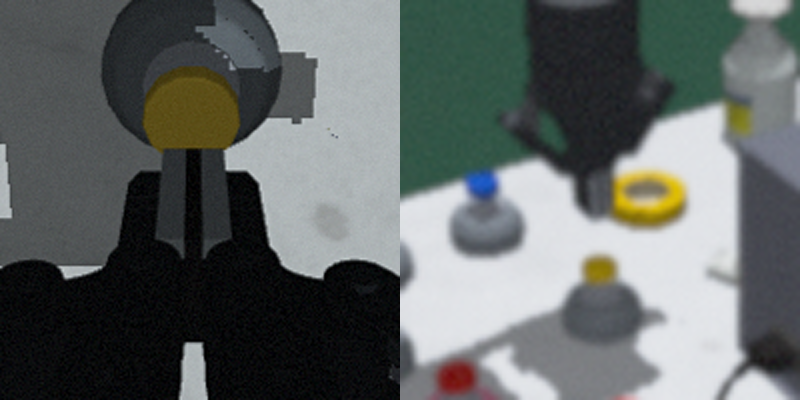

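send_rows:
  motion:
    - [[0.015,0,0,0,0,0,0],[0.03,0,0,0,0,0,0],[0.034,0,0,0,0,0,0],[0.036,0,0,0,0,0,0],[0.038,0,0,0,0,0,0],[0.04,0,0,0,0,0,0],[0.042,0,0,0,0,0,0],[0.043,0,0,0,0,0,0],[0.043,0,0,0,0,0,0]]

```text
time_s: 4.1
tcp_pos: [0.6001, 0.065, 0.0483]
eef_rot: [[0.0, 1.0, -0.0], [0.0, -0.0, -1.0], [-1.0, 0.0, -0.0]]
wrist_force: [-0.3, -0.1, 2.1]
width: 0.002
```

send_rows:
  motion:
    - [[0.0015,0,0,0,0,0,0],[0.003,0,0,0,0,0,0],[0.004,0,0,0,0,0,0],[0.005,0,0,0,0,0,0],[0.005,0,0,0,0,0,0]]

```text
time_s: 4.72
tcp_pos: [0.6002, 0.065, 0.0435]
eef_rot: [[0.0, 1.0, 0.0], [0.0, 0.0, -1.0], [-1.0, 0.0, -0.0]]
wrist_force: [-0.8, 0.1, 6.1]
width: 0.002
```

send_rows:
  motion:
    - [[0.0005,0,0,0,0,0,0],[0.0005,0,0,0,0,0,0],[-0.015,0,0,0,0,0,0],[-0.04,0,0,0,0,0,0],[-0.057,0,0,0,0,0,0],[-0.057,-0.02,-0.025,0,0,0,0],[-0.057,-0.05,-0.06,0,0,0,0],[-0.057,-0.08,-0.1,0,0,0,0],[-0.057,-0.105,-0.13,0,0,0,0],[-0.057,-0.117,-0.145,0,0,0,0],[-0.057,-0.117,-0.145,0,0,0,0],[-0.057,-0.117,-0.145,0,0,0,0],[-0.057,-0.117,-0.145,0,0,0,0]]

```text
time_s: 6.35
tcp_pos: [0.4836, 0.2092, 0.1002]
eef_rot: [[0.0, 1.0, -0.001], [-0.0, -0.001, -1.0], [-1.0, 0.0, 0.0]]
wrist_force: [0.1, 0.5, -0.6]
width: 0.001
```

Run:
```python
from h import *
w=arm.capture("wrist"); s=arm.capture("side"); c=arm.capture("scene")
for n in("red_cap","yellow_cap"):
  for m in arm.masks_of("wrist",n)[:2]: print(n,m["rect"],m["p"])
  for m in arm.masks_of("side",n)[:2]: print(n,m["rect"],m["p"])
a=cv2.resize(w[180:380,230:430],(400,400),interpolation=2); b=cv2.resize(s[110:210,200:300],(400,400),interpolation=2)
cv2.imwrite("pics/r1.png",np.hstack([a,b]))
```

```text
red_cap [301.2, 202.9, 47.3, 48.5] 0.81
red_cap [224.6, 150.5, 14.5, 11.9] 0.6
red_cap [247.8, 192.1, 11.7, 10.2] 0.55
```

View pics/r1.png

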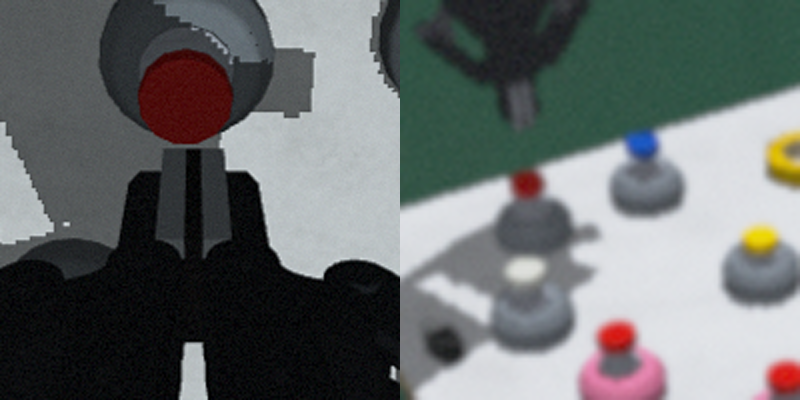

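Run:
```python
from h import *
print(wp(323.3,228,.055), wp(301.2+23.6,202.9+24.2,.055),arm.get_state()["time_s"])
```

```text
[0.4812 0.2123 0.055 ] [0.4821 0.2129 0.055 ] 6.7
```

Shift by −1.5 mm in x and +3 mm in y, then press.

send_rows:
  motion:
    - [[0.015,-0.0015,-0.003,0,0,0,0],[0.035,-0.0015,-0.003,0,0,0,0],[0.043,-0.0015,-0.003,0,0,0,0],[0.045,-0.0015,-0.003,0,0,0,0],[0.047,-0.0015,-0.003,0,0,0,0],[0.049,-0.0015,-0.003,0,0,0,0],[0.051,-0.0015,-0.003,0,0,0,0],[0.053,-0.0015,-0.003,0,0,0,0],[0.055,-0.0015,-0.003,0,0,0,0],[0.0565,-0.0015,-0.003,0,0,0,0],[0.057,-0.0015,-0.003,0,0,0,0],[0.057,-0.0015,-0.003,0,0,0,0]]

```text
time_s: 8.2
tcp_pos: [0.4816, 0.2131, 0.0435]
eef_rot: [[0.0, 1.0, 0.0], [0.0, 0.0, -1.0], [-1.0, 0.0, -0.0]]
wrist_force: [-2.5, -1.1, 6.1]
width: -0.002
```

send_rows:
  motion:
    - [[0.0005,0,0,0,0,0,0],[0.0005,0,0,0,0,0,0],[-0.015,0,0,0,0,0,0],[-0.04,0,0,0,0,0,0],[-0.057,0,0,0,0,0,0],[-0.057,0.03,-0.002,0,0,0,0],[-0.057,0.065,-0.004,0,0,0,0],[-0.057,0.09,-0.004,0,0,0,0],[-0.057,0.097,-0.004,0,0,0,0],[-0.057,0.097,-0.004,0,0,0,0],[-0.057,0.097,-0.004,0,0,0,0],[-0.057,0.097,-0.004,0,0,0,0]]

```text
time_s: 9.7
tcp_pos: [0.578, 0.2171, 0.1005]
eef_rot: [[0.0, 1.0, 0.0], [-0.0, 0.0, -1.0], [-1.0, 0.0, 0.0]]
wrist_force: [-0.3, -0.2, 1.2]
width: 0.002
```

Run:
```python
from h import *
w=arm.capture("wrist"); s=arm.capture("side")
for m in arm.masks_of("wrist","blue_cap")[:2]: r=m["rect"]; print(m["p"],r,wp(r[0]+r[2]/2,r[1]+r[3]/2,.055))
a=cv2.resize(w[180:380,230:430],(400,400),interpolation=2); b=cv2.resize(s[110:210,200:300],(400,400),interpolation=2)
cv2.imwrite("pics/b1.png",np.hstack([a,b]))
```

```text
0.91 [305.5, 208.6, 45.0, 44.2] [0.5792 0.2177 0.055 ]
```

View pics/b1.png

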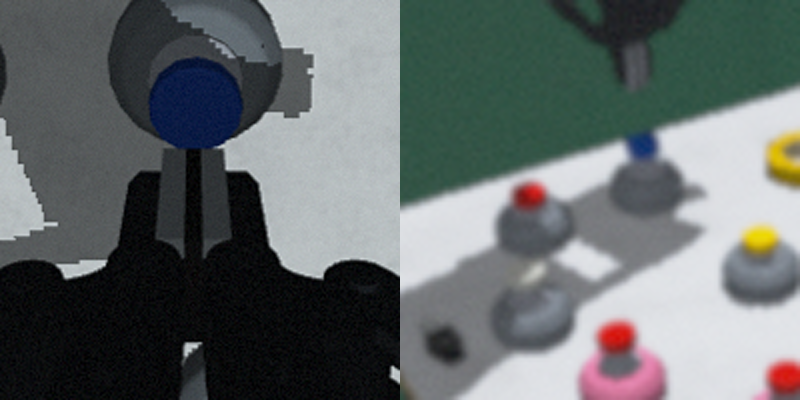

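The red cap is now lower and yellow is down. The blue cap is centred under the fingers.

send_rows:
  motion:
    - [[0.015,0.001,0,0,0,0,0],[0.035,0.001,0,0,0,0,0],[0.043,0.001,0,0,0,0,0],[0.045,0.001,0,0,0,0,0],[0.047,0.001,0,0,0,0,0],[0.049,0.001,0,0,0,0,0],[0.051,0.001,0,0,0,0,0],[0.053,0.001,0,0,0,0,0],[0.055,0.001,0,0,0,0,0],[0.0565,0.001,0,0,0,0,0],[0.0572,0.001,0,0,0,0,0],[0.0575,0.001,0,0,0,0,0],[0.0575,0.001,0,0,0,0,0]]

```text
time_s: 11.48
tcp_pos: [0.5797, 0.2171, 0.0433]
eef_rot: [[0.001, 1.0, 0.0], [0.0, 0.0, -1.0], [-1.0, 0.001, -0.0]]
wrist_force: [-2.4, -0.4, 7.5]
width: -0.004
```

send_rows:
  motion:
    - [[-0.015,0,0,0,0,0,0],[-0.05,0,0,0,0,0,0],[-0.1,0,0,0,0,0,0],[-0.15,-0.01,0.02,0,0,0,0],[-0.187,-0.02,0.06,0,0,0,0],[-0.187,-0.03,0.11,0,0,0,0],[-0.187,-0.04,0.16,0,0,0,0],[-0.187,-0.04,0.21,0,0,0,0],[-0.187,-0.04,0.26,0,0,0,0],[-0.187,-0.04,0.31,0,0,0,0],[-0.187,-0.04,0.36,0,0,0,0],[-0.187,-0.04,0.41,0,0,0,0],[-0.187,-0.04,0.46,0,0,0,0],[-0.187,-0.04,0.51,0,0,0,0],[-0.187,-0.04,0.55,0,0,0,0],[-0.187,-0.04,0.58,0,0,0,0],[-0.187,-0.04,0.58,0,0,0,0],[-0.187,-0.04,0.58,0,0,0,0],[-0.187,-0.04,0.58,0,0,0,0]]

```text
time_s: 13.85
tcp_pos: [0.5397, -0.3621, 0.2302]
eef_rot: [[0.0, 1.0, 0.001], [-0.0, 0.001, -1.0], [-1.0, 0.0, 0.0]]
wrist_force: [-0.3, -0.6, 0.8]
width: -0.001
```

Run:
```python
from h import *
w=arm.capture("wrist"); s=arm.capture("side"); 
for t in("counter","counter_key"):
  for m in arm.masks_of("wrist",t)[:2]: r=m["rect"]; print(t,m["p"],r,wp(r[0]+r[2]/2,r[1]+r[3]/2,.048), cv2.minAreaRect(np.argwhere(m["region"])[:,::-1].astype(np.float32)))
a=cv2.resize(w[80:280,220:420],(400,400),interpolation=2); b=cv2.resize(s[120:220,205:305],(400,400),interpolation=2)
cv2.imwrite("pics/c1.png",np.hstack([a,b]))
```

```text
counter 0.69 [300.0, 155.7, 54.3, 58.4] [ 0.5405 -0.3738  0.048 ] ((326.9770202636719, 183.4451446533203), (43.29035949707031, 52.67204284667969), 22.2490234375)
counter_key 0.63 [309.4, 165.6, 39.3, 26.0] [ 0.5422 -0.3676  0.048 ] ((330.0576171875, 179.05059814453125), (35.652740478515625, 17.705101013183594), 22.833650588989258)
```

View pics/c1.png

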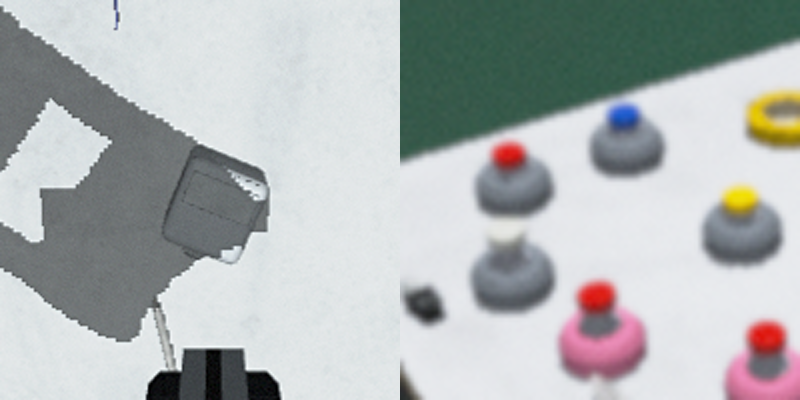

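Run:
```python
from h import *
w=arm.capture("wrist"); s0=cv2.imread("pics/side0.png"); sc=cv2.imread("pics/scene0.png")
g=lambda i,x0,x1,y0,y1:cv2.resize(i[y0:y1,x0:x1],(400,400),interpolation=2)
wc=cv2.convertScaleAbs(g(w,295,360,147,212),alpha=1.6)
cv2.imwrite("pics/c2.png",np.hstack([wc,g(s0,340,390,255,305)]))
```

```text
(no output)
```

View pics/c2.png

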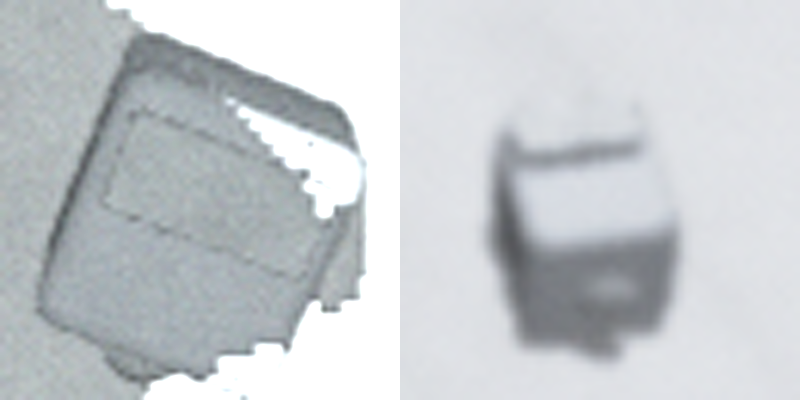

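send_rows:
  motion:
    - [[0,-0.03,0,0,0,0,0],[0.02,-0.07,0,0,0,0,0],[0.05,-0.11,0,0,0,0,0],[0.08,-0.14,0,0,0,0,0],[0.1,-0.16,0,0,0,0,0],[0.11,-0.165,0,0,0,0,0],[0.11,-0.165,0,0,0,0,0],[0.11,-0.165,0,0,0,0,0]]

```text
time_s: 15.1
tcp_pos: [0.3754, -0.3633, 0.1206]
eef_rot: [[0.001, 1.0, 0.001], [-0.001, 0.001, -1.0], [-1.0, 0.001, 0.001]]
wrist_force: [1.3, 0.5, 0.7]
width: 0.001
```

Run:
```python
from h import *
w=arm.capture("wrist"); cv2.imwrite("pics/w3.png",w)
m=arm.masks_of("wrist","counter"); print([(x["p"],x["rect"]) for x in m[:2]])
k=arm.masks_of("wrist","counter_key"); print([(x["p"],x["rect"]) for x in k[:2]])
r=m[0]["rect"]; x0=int(max(0,r[0]-20));y0=int(max(0,r[1]-20)); print(x0,y0)
c=w[y0:y0+int(r[3]+40),x0:x0+int(r[2]+40)]; cv2.imwrite("pics/w3c.png",cv2.resize(c,None,fx=4,fy=4,interpolation=2))
```

```text
[(0.62, [501.1, 181.1, 107.3, 84.2])]
[(0.85, [555.8, 201.6, 55.9, 37.4])]
481 161
```

View pics/w3c.png

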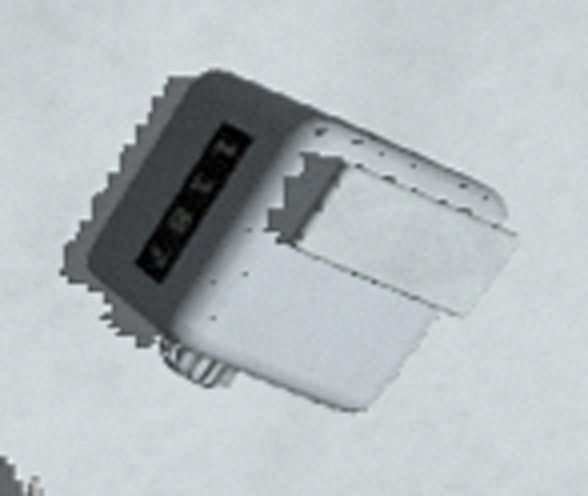

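Run:
```python
from h import *
P=np.array([wp(481+x/4,161+y/4,.048)[:2] for x,y in((345,165),(295,245),(518,235),(462,315))])
print(P); f=P[:2].mean(0); b=P[2:].mean(0); print(f,b,np.linalg.norm(b-f),np.degrees(np.arctan2(*(b-f)[::-1])))
s=arm.get_state();H=np.array(arm.get_calibration("wrist")["hand_eye"]);R=np.array([[0,1,.001],[0,.001,-1],[-1,0,0]]);t=np.array([.5397,-.3621,.2302])
Q=np.array([pix2w(cal("wrist"),295+x*.1625,147+y*.1625,.048,t+R@H[:3,3],R@H[:3,:3])[:2] for x,y in((135,110),(103,203),(335,190),(300,275))]); print(Q,Q[:2].mean(0),Q[2:].mean(0))
```

```text
[[ 0.5299 -0.3543]
 [ 0.5247 -0.3681]
 [ 0.5608 -0.3664]
 [ 0.5552 -0.3807]]
[ 0.5273 -0.3612] [ 0.558   -0.37355] 0.03309097308934866 -21.913943139793385
[[ 0.53088465 -0.35397419]
 [ 0.52584186 -0.36862487]
 [ 0.56158827 -0.36651636]
 [ 0.55643089 -0.38021945]] [ 0.52836326 -0.36129953] [ 0.55900958 -0.3733679 ]
```

send_rows:
  motion:
    - [[0,0.03,0,0.1,0,0,0],[0,0.07,-0.001,0.2,0,0,0],[0,0.11,-0.002,0.3,0,0,0],[0,0.14,-0.002,0.38,0,0,0],[0,0.153,-0.002,0.38,0,0,0],[0.01,0.153,-0.002,0.38,0,0,0],[0.03,0.153,-0.002,0.38,0,0,0],[0.05,0.153,-0.002,0.38,0,0,0],[0.06,0.153,-0.002,0.38,0,0,0],[0.06,0.153,-0.002,0.38,0,0,0],[0.06,0.153,-0.002,0.38,0,0,0]]

```text
time_s: 16.62
tcp_pos: [0.5277, -0.3613, 0.0604]
eef_rot: [[0.001, 0.929, -0.371], [-0.001, -0.371, -0.929], [-1.0, 0.001, 0.0]]
wrist_force: [0.9, 0.5, 0.6]
width: -0.0
```

Run:
```python
from h import *
w=arm.capture("wrist"); s=arm.capture("side")
cv2.imwrite("pics/k1.png",np.hstack([cv2.resize(w[200:320,260:400],(466,400),interpolation=2),cv2.resize(s[250:310,330:380],(333,400),interpolation=2)]))
```

```text
(no output)
```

View pics/k1.png

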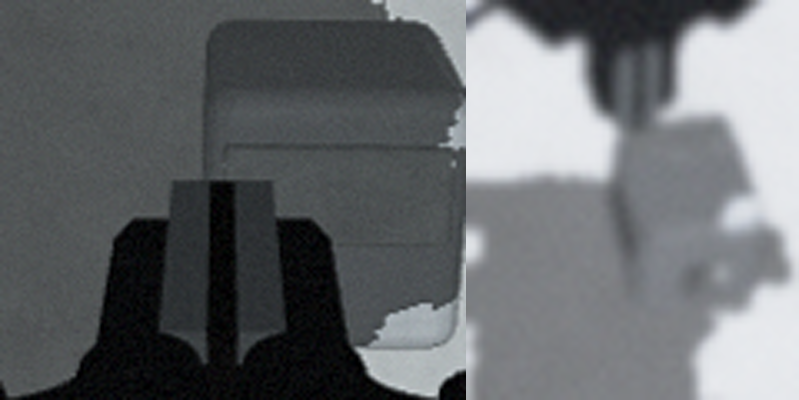

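send_rows:
  motion:
    - [[0.004,0.002,0,0,0,0,0],[0.008,0.002,0,0,0,0,0],[0.011,0.002,0,0,0,0,0],[0.0125,0.002,0,0,0,0,0],[0.014,0.002,0,0,0,0,0],[0.015,0.002,0,0,0,0,0],[0.0155,0.002,0,0,0,0,0],[0.0155,0.002,0,0,0,0,0]]

```text
time_s: 17.73
tcp_pos: [0.5293, -0.3617, 0.0445]
eef_rot: [[-0.0, 0.929, -0.371], [0.0, -0.371, -0.929], [-1.0, -0.0, -0.0]]
wrist_force: [-3.0, 2.2, 5.8]
width: -0.001
```

send_rows:
  motion:
    - [[0.0005,0,0,0,0,0,0],[0.001,0,0,0,0,0,0],[0.0013,0,0,0,0,0,0],[0.0013,0,0,0,0,0,0]]

```text
time_s: 18.23
tcp_pos: [0.5293, -0.3617, 0.0434]
eef_rot: [[-0.0, 0.929, -0.371], [0.0, -0.371, -0.929], [-1.0, -0.0, -0.0]]
wrist_force: [-4.7, 2.7, 6.9]
width: -0.001
```

send_rows:
  motion:
    - [[0.0005,0,0,0,0,0,0],[0.0008,0,0,0,0,0,0],[0.0008,0,0,0,0,0,0]]

```text
time_s: 18.6
tcp_pos: [0.5293, -0.3617, 0.0428]
eef_rot: [[-0.0, 0.929, -0.371], [0.0, -0.371, -0.929], [-1.0, -0.0, 0.0]]
wrist_force: [-6.6, 3.9, 9.4]
width: 0.001
```

send_rows:
  motion:
    - [[0.0002,-0.0005,0,0,0,0,0],[0.0004,-0.0008,0,0,0,0,0],[0.0004,-0.0008,0,0,0,0,0]]

```text
time_s: 18.98
tcp_pos: [0.529, -0.3617, 0.0428]
eef_rot: [[0.001, 0.929, -0.371], [-0.001, -0.371, -0.929], [-1.0, 0.001, 0.0]]
wrist_force: [-3.6, 3.3, 9.5]
width: -0.003
```

send_rows:
  motion:
    - [[-0.002,-0.0008,0,0,0,0,0],[-0.005,-0.0008,0,0,0,0,0],[-0.01,-0.0008,0,0,0,0,0],[-0.03,0,0,0,0,0,0],[-0.07,0,0,0,0,0,0],[-0.12,0,0,0,0,0,0],[-0.17,0,0,0,0,0,0],[-0.187,-0.01,0,0,0,0,0],[-0.187,-0.01,0,0,0,0,0],[-0.187,-0.01,0,0,0,0,0]]

```text
time_s: 20.23
tcp_pos: [0.5189, -0.3575, 0.2272]
eef_rot: [[-0.002, 0.929, -0.371], [0.001, -0.371, -0.929], [-1.0, -0.002, -0.001]]
wrist_force: [-0.5, 0.4, -0.5]
width: -0.005
```

Run:
```python
from h import *
w=arm.capture("wrist"); s=arm.capture("side"); st=arm.get_state(); print(st["time_s"],st["wrist_force"])
cv2.imwrite("pics/f1.png",np.hstack([cv2.resize(w[130:250,260:400],(466,400),interpolation=2),cv2.resize(s[130:230,200:310],(330,400),interpolation=2)]))
for m in arm.masks_of("wrist","counter_key")[:1]: r=cv2.minAreaRect(np.argwhere(m["region"])[:,::-1].astype(np.float32)); print(r,wp(*r[0],.048))
```

```text
20.325 [-0.64578797  0.14028506  0.47899525]
((356.0, 174.5), (17.0, 36.0), 90.0) [ 0.5443 -0.368   0.048 ]
```

View pics/f1.png

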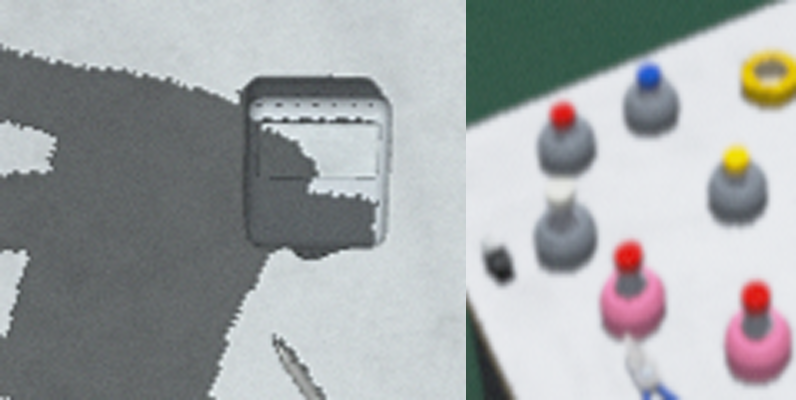

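```bash
python3 -c "
from cell import arm
print(arm.finish_job())"
```

```text
the job is handed in; nothing more can be done
None
```

I tapped down the yellow cap, then the red one on the grey puck, then the blue one. Then I pressed and released the tally counter's key and handed the job in at about 20 s.

- **Caps:** each press ended at 6–7.5 N with the fingertip 1.5–2 mm below the cap's fully-down height. That is what a cap resting on its collar, with its cushion squeezed, should read. The last side picture shows yellow, red and blue down and white still up. The two pink look-alikes were not touched.
- **Counter key:** it went down until the fingers stopped moving at 9.5 N, about 5 mm below rest, and I then lifted off. I did not measure the key's angle; I judged it fully pressed from the force rising sharply at the end.
- **Counter position:** the push on the key also pressed sideways on the counter, up to about 8 N. Its measured position changed by about 1 mm, which is within the measuring error, and it is still upright.

At hand-in the arm was clear of everything, at about 0.23 m height with almost no force on the wrist. None of the checks failed.

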